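# Rack the cork rollers as a pyramid

### The arm

A 6-joint arm with a two-finger parallel gripper is mounted at the origin on the work surface. World frame = base frame: x ahead of the robot, y to its left, z up, the work surface at z = 0. Lengths are in m, angles in rad, forces in N, time in s.
With the tool pointing down it reaches from about 0.3 to 0.825 m from the base axis. Payload 5.4 kg.
Tool frame: the origin (TCP) lies at the centre of the arm's flange, where the gripper is bolted on; the fingertips stand 190 mm ahead of it and the grasp point (between the pads) lies 171 mm ahead of it; z points along the fingers, y is the line along which they close (so a half turn about z gives the same grasp; the last joint's range is limited). The gripper opens to 92 mm and grips with 3 to 60 N. Pads are 20 mm wide; open, the fingers measure 128 mm over their backs; the gripper's body (75 mm by 189 mm) begins 69 mm behind the grasp point.
Start: joints at [0.912, 0.158, 1.597, -0, 1.386, -0.21], TCP at [0.249, 0.518, 0.405] pointing down, gripper open.
Joint ranges: [-2.91, 2.91], [-0.94, 2.29], [0.18, 2.7], [-1.29, 4.43], [0.17, 2.64], [-3, 3]. Speed limits (rad/s): [2.57, 2.57, 3.14, 3.14, 3.14, 3.14].

### API

Orientations are given as a rotation vector (axis times angle).
In Python, from cell import telemetry, read_camera, workorder gives the robot as it stands.
- The arm moves only by the tool step_arm, never from a script. Its argument "rows" is a list of rows, each an object with "delta_pos": the shift along the world's x, y, z in cm, a list of three; "rotation": the turn, a rotation vector about the world's x, y, z in units of 8 degrees (1.0 is 8 degrees), a list of three. A call has 1 to 10 rows; each row shifts and turns the commanded pose from where the row before left it; what a row does not reach is not made up. A row lasts 1/10 s, in which the tool goes at most 50 mm and 8.59 degrees, less where a joint would pass 70% of its speed; a pose out of reach is approached as far as the arm can. A call with a gripper value outside its range is refused whole. "grip" is the opening, from -1 (shut) to 1 (fully open), set as the call begins (left out, the last holds). The fingers move at their own pace and stop on an object; "force" is the grip in N (left out, the last holds). Time passes only in rows, so rows that do not move let the fingers close. It gives the time, the measured TCP pose, the force, the opening and the grip force at its end, in the units of the state.
- telemetry.read_state(): the state, without advancing time (a new reading comes with each control period).
- read_camera(name): name is "side" or "top" or "wrist"; returns a dict with "img" (400x640x3 uint8, blue, green, red), "mtx" (3x3 intrinsics, pixels), "R" (3x3) and "t" (3): a world point X has camera coordinates R X + t. Camera axes: x right, y down, z forward; pixel columns grow to the right and rows downward; lengths in m; the calibration is good to about 2 mm. A picture is of the moment at which its call begins. There is no depth.
- workorder.hand_in(): hands the job in; it is judged then, once.
The state is a dict: "t": time; "joint_pos": joint angles; "qvel": joint speeds; "joint_efforts": joint torques, N m; "eef_pos": TCP position; "orientation": TCP orientation; "contact_force": force on the tool from outside, world axes, zero at the start; "ft_torque": the same for the moment, N m; "finger_gap": finger opening in m; "grip_force": force on a finger pad.
Only numpy, scipy, OpenCV 4.12 (cv2) and the standard library are available. Lean on these libraries where they do the work, as an engineer would, in place of code of your own. Each camera call takes 0.05 s, during which the arm holds its last target. There are 200 camera calls.

### The job

Clear the bench for the next binding job: put the three loose cork rollers away on the plywood rack as a pyramid. Lay the two with black ends into the two gaps of the bottom row, and the one with blue ends in the saddle on top of them, each lying parallel to the bottom row with its ends in line with it. The bottom row stays in its slots, and the other things on the bench stay where they are.

Things in the scene. Friction and masses are not known exactly. Their poses are not given: they have to be found in the camera images.
- roller_a: cylindrical cork polishing roller, 62 mm diameter, 110 mm long over its hard black end caps (cork sleeve 92 mm, caps 58 mm diameter), about 0.18 kg; hard, does not squash. Origin on its axis at mid-length (31 mm above what it lies on); own x along its axis; both ends are alike. Lies loose on the bench top (axis level) and rolls if nudged; goes into either gap of the bottom row.
- roller_b: cylindrical cork polishing roller, 62 mm diameter, 110 mm long over its hard black end caps (cork sleeve 92 mm, caps 58 mm diameter), about 0.18 kg; hard, does not squash. Origin on its axis at mid-length (31 mm above what it lies on); own x along its axis; both ends are alike. Lies loose on the bench top, same as roller_a and interchangeable with it.
- roller_blue: cylindrical cork polishing roller, 62 mm diameter, 110 mm long over its hard BLUE end caps (cork sleeve 92 mm, caps 58 mm diameter), about 0.18 kg; hard, does not squash. Origin on its axis at mid-length (31 mm above what it lies on); own x along its axis; both ends are alike. Lies loose on the bench top; goes on top of the pyramid.
- rack: Low plywood roller rack screwed to the bench, 124 mm (own x) by 270 mm (own y): base 12 mm thick, 10 mm slats that chock the bottom rollers, end cheeks 52 mm high. Origin: centre of its underside, on the bench (z = 0). Three rollers lie in it, axes along own x and 43 mm above the bench, pitch 88 mm along own y (26 mm clear between neighbours). Spot and yaw vary.
- base_left: cylindrical cork polishing roller, 62 mm diameter, 110 mm long over its hard black end caps (cork sleeve 92 mm, caps 58 mm diameter), about 0.18 kg; hard, does not squash. Origin on its axis at mid-length (31 mm above what it lies on); own x along its axis; both ends are alike. Already in the rack, bottom row, at own y +88 mm of the rack; stays there.
- base_mid: cylindrical cork polishing roller, 62 mm diameter, 110 mm long over its hard black end caps (cork sleeve 92 mm, caps 58 mm diameter), about 0.18 kg; hard, does not squash. Origin on its axis at mid-length (31 mm above what it lies on); own x along its axis; both ends are alike. Already in the rack, bottom row, middle; stays there.
- base_right: cylindrical cork polishing roller, 62 mm diameter, 110 mm long over its hard black end caps (cork sleeve 92 mm, caps 58 mm diameter), about 0.18 kg; hard, does not squash. Origin on its axis at mid-length (31 mm above what it lies on); own x along its axis; both ends are alike. Already in the rack, bottom row, at own y -88 mm of the rack; stays there.
- gap_left (a point): Where the centre of a roller lies once saddled between base_left and base_mid: 86.7 mm above the bench, rack y +44 mm; axes as the rack's, x along the roller. The bottom rollers' tops are 74 mm above the bench, 13 mm below this roller's axis: fingers across its diameter must hold it by their tips.
- gap_right (a point): The same between base_mid and base_right, rack y -44 mm. Rollers in both gaps leave 26 mm of clear space between them.
- saddle_top (a point): Where the centre of the top roller comes to lie, saddled between the two rollers of the second layer: 130.4 mm above the bench, rack y 0; axes as the rack's.
- heel_piece: Bystander, leave it alone. White nylon ski-binding heel piece on a black track, 110 x 62 x 75 mm, origin at the centre of its underside.
- brake_pedal: Bystander, leave it alone. Blue ski-brake pedal, 75 x 58 mm, with two steel wire arms towards own -x, 150 mm over all and 16 mm high, origin under the pedal's centre.
- screw_tin: Bystander, leave it alone. Open round tin of chrome mounting screws, 84 mm diameter, 26 mm high, origin at the centre of its underside.
- centre_punch: Bystander, leave it alone. Steel centre punch lying down, 130 mm long along own x, 13 mm thick, origin under its middle.
- screwdriver: Bystander, leave it alone. Screwdriver lying down with a red handle, 200 mm long along own x (tip at +x), origin under its middle.
- glue_bottle: Bystander, leave it alone. White glue bottle with red cap, upright, 42 mm diameter, 100 mm high, origin at the centre of its underside.

How it is judged:
By the outcome, as a careful person would: the job done as asked, in the order asked, and still so for the second after the job is handed in, with the robot touching nothing.
It also fails if it takes over 69 s, if anything falls off the work surface, if the arm or the gripper's body presses on something with over 40 N, if the wrist force passes 120 N, or if a joint passes its speed limit or range.

## Working session

There is one attempt and no reset: what is moved stays moved. The work goes in short steps, Python scripts to look and compute and a tool call to move; the robot and the scene stay as the last step left them, time stands still between calls to the robot, and variables do not carry over. Pictures are saved under pics/ and viewed, at most 10 in all, crops included, and the job is handed in when it is done.

Besides the shell and the picture viewer there is one more tool, called as a command line: name --argument value ..., lists and objects as JSON in quotes. step_arm: Moves the arm, as the interface text tells. Its arguments: {"type":"object","properties":{"rows":{"type":"array","items":{"type":"object","properties":{"delta_pos":{"type":"array","items":{"type":"number"}},"rotation":{"type":"array","items":{"type":"number"}}}}},"grip":{"type":"number"},"force":{"type":"number"}},"required":["rows"]}

```bash
mkdir -p pics; ls
python3 - <<'E'
from cell import telemetry, read_camera
import cv2,pickle
print(telemetry.read_state())
d={}
for n in("top","side"):
    c=read_camera(n); d[n]=c; cv2.imwrite(f"pics/{n}0.png",c["img"]); print(n,c["mtx"],c["R"],c["t"])
pickle.dump(d,open("c0.pkl","wb"))
E
```

```text
pics
{'t': 0.0, 'joint_pos': array([ 9.11909681e-01,  1.59001599e-01,  1.59823711e+00,  5.88464717e-06,
        1.38619551e+00, -2.10057911e-01]), 'qvel': array([-0.00144727, -0.00096113,  0.00093482,  0.00097909, -0.00215278,
       -0.00030184]), 'joint_efforts': array([ 1.04881947e-04, -3.85566723e+01, -3.22111881e+01,  7.01741735e-02,
        3.75678751e-02, -8.80953849e-05]), 'eef_pos': array([0.24931712, 0.51782146, 0.40374282]), 'orientation': array([-6.98943491e-01, -3.06205366e+00,  2.61948568e-03]), 'contact_force': array([ 0.89361192, -0.46011844, -0.2093855 ]), 'ft_torque': array([0.04877166, 0.0503964 , 0.02444863]), 'grip_force': 0.0, 'finger_gap': 0.09189535049652947}
top [[474.22643548   0.         319.8689394 ]
 [  0.         474.22643548 203.85674576]
 [  0.           0.           1.        ]] [[ 0.01573014 -0.99984383  0.00805487]
 [-0.9921835  -0.01660598 -0.12367761]
 [ 0.12379206 -0.00604644 -0.99228976]] [-0.04962746  0.59173972  1.41584141]
side [[364.68497934   0.         321.12810769]
 [  0.         364.68497934 207.71170158]
 [  0.           0.           1.        ]] [[-0.999503   -0.03121395 -0.00440979]
 [-0.01419404  0.57051845 -0.82116212]
 [ 0.02814758 -0.82069141 -0.57067795]] [0.5602937  0.09230096 0.95055915]
```

View pics/top0.png

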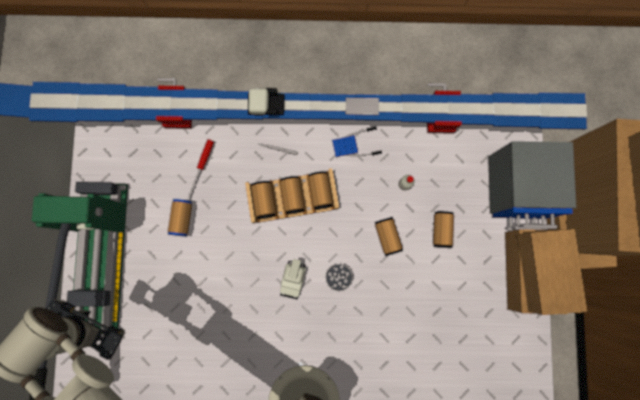

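View pics/side0.png

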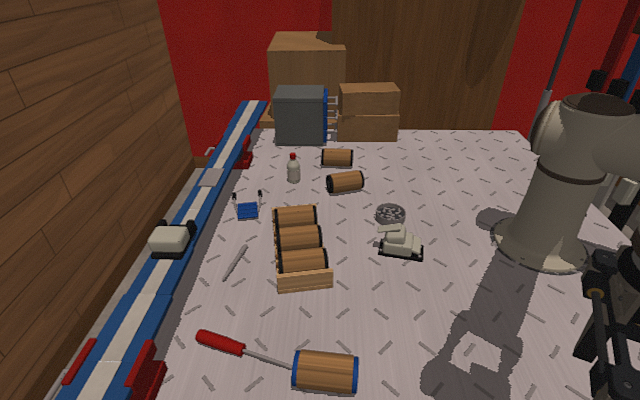

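Run:
```python
import cv2,pickle,numpy as np
im=pickle.load(open("c0.pkl","rb"))["top"]["img"]
def crop(x0,y0,w,h):
    c=cv2.resize(im[y0:y0+h,x0:x0+w],None,fx=4,fy=4,interpolation=cv2.INTER_CUBIC)
    for x in range(0,w,10):
        cv2.line(c,(4*x,0),(4*x,5),(0,0,255)); 
        if x%20==0: cv2.putText(c,str(x0+x),(4*x,16),0,.35,(0,0,255))
    for y in range(0,h,10):
        cv2.line(c,(0,4*y),(5,4*y),(0,0,255)); cv2.putText(c,str(y0+y),(6,4*y+4),0,.35,(0,0,255))
    return c
a=crop(150,165,195,80); b=crop(370,205,100,60)
o=np.zeros((560,780,3),np.uint8); o[:320]=a; o[320:,:400]=b
cv2.imwrite("pics/crop0.png",o)
```

```text
(no output)
```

View pics/crop0.png

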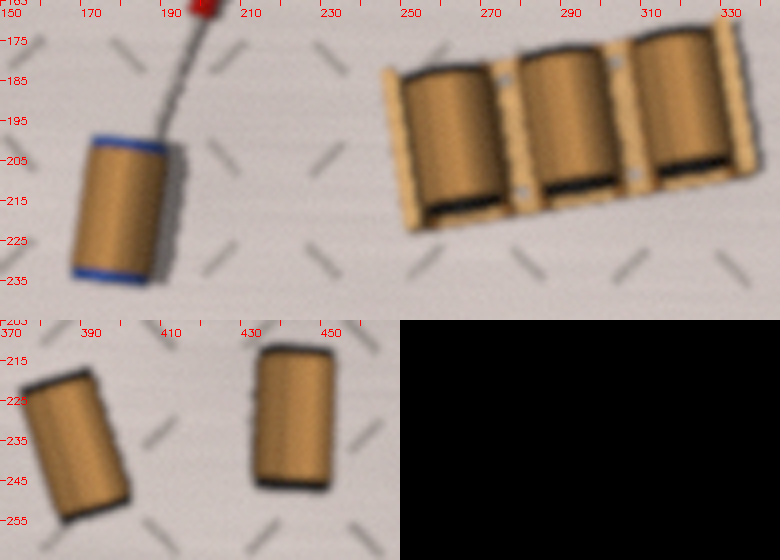

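```bash
cat > h.py <<'E'
import numpy as np
from scipy.optimize import least_squares
def corners(c,x,y,z,yaw,h=.046,r=.031):
    """silhouette corners: 4 px, order (+x,-y'),( +x,+y'),(-x,-y'),(-x,+y')"""
    a=np.array([np.cos(yaw),np.sin(yaw),0]); p=np.array([x,y,z]); cam=-c["R"].T@c["t"]
    v=cam-p; v=v-a*(v@a); D=np.linalg.norm(v); v/=D; w=np.cross(v,a)
    s=r/D; P=[p+a*h*e+r*(v*s+k*w*np.sqrt(1-s*s)) for e in(1,-1) for k in(-1,1)]
    q=(c["R"]@np.array(P).T).T+c["t"]; q=q@c["mtx"].T; return q[:,:2]/q[:,2:]
def srt(q): return q[np.lexsort((q[:,0],))]
def rk(p,y): # rack point
    return p[0]-np.sin(p[2])*y, p[1]+np.cos(p[2])*y
def match(m,q): # nearest corner residual
    from scipy.spatial.distance import cdist
    from scipy.optimize import linear_sum_assignment
    i,j=linear_sum_assignment(cdist(m,q)); return (m[i]-q[j]).ravel()
def ray(c,u,v,z):
    d=c["R"].T@np.linalg.solve(c["mtx"],[u,v,1]); o=-c["R"].T@c["t"]; return o+d*(z-o[2])/d[2]
E
python3 - <<'E'
from h import *; import pickle
from scipy.spatial.transform import Rotation as Ro
c=pickle.load(open("c0.pkl","rb"))["top"]
f=lambda l,x0,y0:np.array(l)/4.+[x0,y0]
L={"blue":f([(92,148),(165,152),(75,268),(150,274)],150,165),
"A":f([(25,73),(93,58),(65,195),(130,177)],370,205),
"B":f([(262,32),(333,35),(255,162),(328,166)],370,205)}
for n,q in L.items():
    p0=ray(c,*q.mean(0),.031)
    s=min((least_squares(lambda p:match(corners(c,p[0],p[1],.031,p[2]),q),[p0[0],p0[1],y]) for y in(-.3,0,.3)),key=lambda s:s.cost)
    print(n,s.x.round(4),np.degrees(s.x[2]),s.fun.round(1))
Q=[f(l,150,165) for l in([(405,82),(488,72),(425,208),(505,197)],[(523,62),(600,50),(545,190),(620,177)],[(635,43),(712,32),(657,172),(732,160)])]
p0=ray(c,*Q[1].mean(0),.043)
s=least_squares(lambda p:np.concatenate([match(corners(c,*rk(p,y),.043,p[2]),q) for y,q in zip((.088,0,-.088),Q)]),[p0[0],p0[1],.15])
p=s.x;print("rack",p.round(4),np.degrees(p[2]),s.fun.round(1))
for y in(.044,-.044):print(y,np.round(rk(p,y),4))
print(Ro.from_rotvec([-6.98943491e-01, -3.06205366e+00,2.6e-3]).as_matrix().round(3))
E
```

```text
blue [ 0.5438  0.3863 -0.0668] -3.826438650068132 [ 1.1  0.8 -1.5 -0.5  1.4  0.1 -1.  -0.4]
A [ 0.4966 -0.2543  0.2958] 16.949848620876974 [ 1.7 -0.4 -0.9  1.6  1.4 -1.1 -2.1  0. ]
B [ 0.52   -0.42   -0.0579] -3.316237353608175 [ 1.4  1.4 -1.7  1.3  1.5 -1.2 -1.2 -1.5]
rack [0.6173 0.0435 0.1806] 10.34642424715496 [-0.   0.5  0.6  1.   0.3 -1.3  0.  -0.9  0.3  1.3 -0.4  1.5  0.1 -1.1
 -1.3 -1.1  0.6  1.1 -0.1  1.7  0.6 -1.6 -0.7 -1.2]
0.044 [0.6094 0.0868]
-0.044 [6.252e-01 2.000e-04]
[[-0.901  0.434 -0.001]
 [ 0.434  0.901 -0.001]
 [ 0.    -0.002 -1.   ]]
```

step_arm --rows '[{"delta_pos":[1.24,-3.86,-0.2],"rotation":[0,0,0.267]},{"delta_pos":[1.24,-3.86,-0.2],"rotation":[0,0,0.267]},{"delta_pos":[1.24,-3.86,-0.2],"rotation":[0,0,0.267]},{"delta_pos":[1.24,-3.86,-0.2],"rotation":[0,0,0.267]},{"delta_pos":[1.24,-3.86,-0.2],"rotation":[0,0,0.267]},{"delta_pos":[1.24,-3.86,-0.2],"rotation":[0,0,0.267]},{"delta_pos":[1.24,-3.86,-0.2],"rotation":[0,0,0.267]},{"delta_pos":[1.24,-3.86,-0.2],"rotation":[0,0,0.267]},{"delta_pos":[1.24,-3.86,-0.2],"rotation":[0,0,0.267]},{"delta_pos":[1.24,-3.86,-0.2],"rotation":[0,0,0.267]}]' --grip 1

```text
t: 1.1
eef_pos: [0.3734, 0.1305, 0.3844]
orientation: [-0.117, -3.139, -0.0]
contact_force: [-0.0, -0.4, -0.1]
finger_gap: 0.0915
grip_force: 0.0
```

step_arm --rows '[{"delta_pos":[1.24,-3.86,-0.5],"rotation":[0,0,0.267]},{"delta_pos":[1.24,-3.86,-0.5],"rotation":[0,0,0.267]},{"delta_pos":[1.24,-3.86,-0.5],"rotation":[0,0,0.267]},{"delta_pos":[1.24,-3.86,-0.5],"rotation":[0,0,0.267]},{"delta_pos":[1.24,-3.86,-0.5],"rotation":[0,0,0.267]},{"delta_pos":[1.24,-3.86,-0.5],"rotation":[0,0,0.267]},{"delta_pos":[1.24,-3.86,-0.5],"rotation":[0,0,0.267]},{"delta_pos":[1.24,-3.86,-0.5],"rotation":[0,0,0.267]},{"delta_pos":[1.24,-3.86,-0.5],"rotation":[0,0,0.267]},{"delta_pos":[1.24,-3.86,-0.5],"rotation":[0,0,0.267]}]'

```text
t: 2.1
eef_pos: [0.4976, -0.2556, 0.3339]
orientation: [0.466, -3.106, -0.001]
contact_force: [0.2, 0.3, -0.5]
finger_gap: 0.0918
grip_force: 0.0
```

Run:
```python
from h import *
from cell import telemetry, read_camera
import cv2,pickle
c=read_camera("wrist");pickle.dump(c,open("w1.pkl","wb"));im=c["img"].copy()
print(telemetry.read_state()["eef_pos"])
q=corners(c,.4966,-.2543,.031,.2958);print(q.round(1), -c["R"].T@c["t"])
for u,v in q: cv2.circle(im,(int(u),int(v)),3,(0,255,0),1)
cv2.imwrite("pics/w1.png",im)
```

```text
[ 0.49816336 -0.26029651  0.33310664]
[[287.  238.5]
 [344.2 238.7]
 [284.5 152.7]
 [347.3 152.9]] [ 0.41735806 -0.27994755  0.31359707]
```

View pics/w1.png

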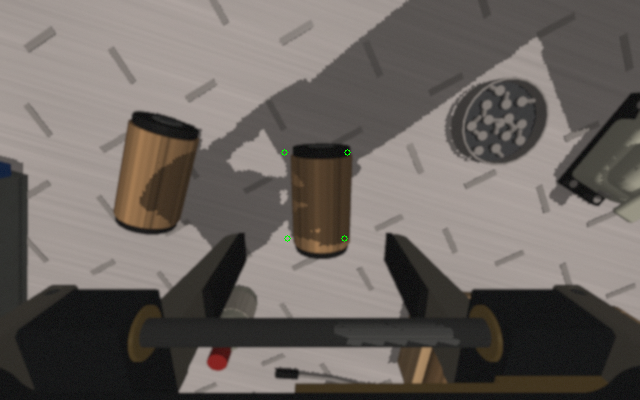

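Run:
```python
from h import *
from cell import telemetry, read_camera
import cv2,pickle
for i in range(3): c=read_camera("wrist");print(telemetry.read_state()["eef_pos"].round(4))
pickle.dump(c,open("w2.pkl","wb"));im=c["img"][100:270,100:380].copy();print(-c["R"].T@c["t"])
im=cv2.resize(im,None,fx=2.8,fy=2.8,interpolation=cv2.INTER_CUBIC)
for x,y,yaw in((.4966,-.2543,.2958),(.52,-.42,-.058)):
  q=corners(c,x,y,.031,yaw);print(q.round(1))
  for u,v in (q-100)*2.8: cv2.circle(im,(int(u),int(v)),3,(0,255,0),1)
cv2.imwrite("pics/w2.png",im)
```

```text
[ 0.4976 -0.2576  0.3333]
[ 0.4974 -0.2556  0.3336]
[ 0.4972 -0.2542  0.3339]
[ 0.4170018  -0.27962242  0.31326461]
[[286.9 239.2]
 [344.1 239.1]
 [284.  153.3]
 [346.8 153.2]]
[[108.  210.1]
 [176.  218.7]
 [122.5 119.7]
 [194.9 138.8]]
```

View pics/w2.png

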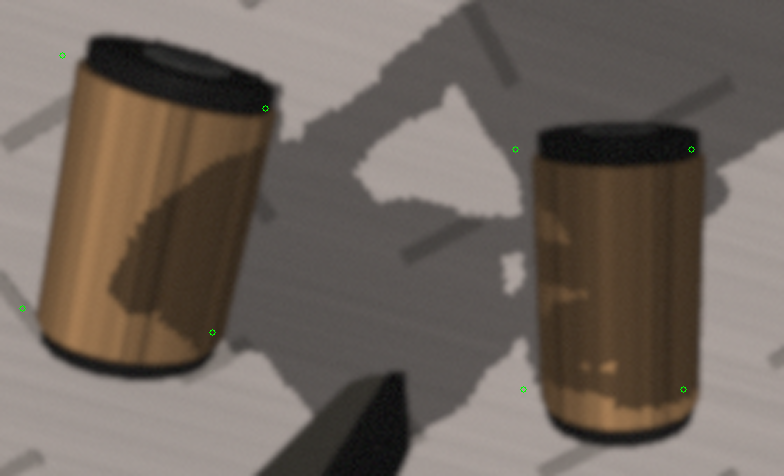

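Run:
```python
from h import *; import pickle
c=pickle.load(open("w2.pkl","rb"));print(c["mtx"][0])
for q,g in(([(535,155),(703,155),(546,410),(693,405)],[.4966,-.2543,.2958]),([(77,65),(274,112),(41,325),(212,352)],[.52,-.42,-.058])):
    q=np.array(q)/2.8+100
    s=least_squares(lambda p:match(corners(c,p[0],p[1],.031,p[2]),q),g);print(s.x.round(4),np.degrees(s.x[2]),s.fun.round(1))
d=pickle.load(open("c0.pkl","rb"))["side"]
print(corners(d,.4966,-.2543,.031,.2958).round(1),corners(d,.6173,.0435,.043,.18).round(1))
```

```text
[282.96637905   0.         314.85471594]
[ 0.4991 -0.2474  0.3057] 17.516542590020983 [-2.1 -3.5  2.4 -1.9 -1.4  2.6  1.1  2.1]
[ 0.5233 -0.4159 -0.0508] -2.911701573076552 [-2.3 -1.7  3.8 -3.3 -1.2  1.5  0.2  3. ]
[[328.5 173. ]
 [331.3 192.6]
 [356.2 169.2]
 [358.9 188.4]] [[278.1 226.4]
 [280.3 251.4]
 [314.9 222.9]
 [317.3 247.7]]
```

step_arm --rows '[{"delta_pos":[0.1,0.3,-2.3],"rotation":[0,0,0]},{"delta_pos":[0,0,-2.5],"rotation":[0,0,0]},{"delta_pos":[0,0,-2.5],"rotation":[0,0,0]},{"delta_pos":[0,0,-2.5],"rotation":[0,0,0]},{"delta_pos":[0,0,-1.5],"rotation":[0,0,0]},{"delta_pos":[0,0,-1.0],"rotation":[0,0,0]},{"delta_pos":[0,0,0],"rotation":[0,0,0]},{"delta_pos":[0,0,0],"rotation":[0,0,0]}]'

```text
t: 3.1
eef_pos: [0.4989, -0.251, 0.2126]
orientation: [-0.465, 3.106, -0.002]
contact_force: [0.4, 0.2, 1.3]
finger_gap: 0.0917
grip_force: 0.0
```

step_arm --rows '[{"delta_pos":[0,0,0],"rotation":[0,0,0]},{"delta_pos":[0,0,0],"rotation":[0,0,0]},{"delta_pos":[0,0,0],"rotation":[0,0,0]},{"delta_pos":[0,0,0],"rotation":[0,0,0]},{"delta_pos":[0,0,0],"rotation":[0,0,0]}]' --grip -1 --force 25

```text
t: 3.6
eef_pos: [0.4986, -0.251, 0.212]
orientation: [-0.464, 3.107, -0.0]
contact_force: [-0.6, 0.0, 1.5]
finger_gap: 0.0614
grip_force: 25.0
```

step_arm --rows '[{"delta_pos":[0,0,1.5],"rotation":[0,0,0]},{"delta_pos":[0,0,3],"rotation":[0,0,0]},{"delta_pos":[0,1,3.5],"rotation":[0,0,0]},{"delta_pos":[1.3,2.5,3],"rotation":[0,0,-0.16]},{"delta_pos":[2,4,2],"rotation":[0,0,-0.2]},{"delta_pos":[2,4,0.8],"rotation":[0,0,-0.2]},{"delta_pos":[2,4,0],"rotation":[0,0,-0.2]},{"delta_pos":[2,4,0],"rotation":[0,0,-0.1]},{"delta_pos":[2,4,0],"rotation":[0,0,0]},{"delta_pos":[1.4,1.6,0],"rotation":[0,0,0]}]'

```text
t: 4.6
eef_pos: [0.6259, 0.0037, 0.3504]
orientation: [-0.282, 3.129, 0.002]
contact_force: [-1.0, -0.8, -2.9]
finger_gap: 0.0616
grip_force: 25.0
```

step_arm --rows '[{"delta_pos":[0,0,0],"rotation":[0,0,0]},{"delta_pos":[0,0,0],"rotation":[0,0,0]},{"delta_pos":[0,0,0],"rotation":[0,0,0]}]'

```text
t: 4.9
eef_pos: [0.625, -0.001, 0.3498]
orientation: [0.275, -3.129, 0.0]
contact_force: [-0.5, -0.1, -1.9]
finger_gap: 0.0611
grip_force: 25.0
```

Run:
```python
from h import *
from cell import telemetry, read_camera
import cv2,pickle
d={n:read_camera(n) for n in("wrist","side","top")}
s=telemetry.read_state();print(s["eef_pos"].round(4),s["orientation"].round(3))
pickle.dump((d,s),open("p1.pkl","wb"))
im=d["wrist"]["img"][100:,80:560]
o=np.zeros((600,800,3),np.uint8)
o[:375,:600]=cv2.resize(im,None,fx=1.25,fy=1.25)
o[375:,:450]=cv2.resize(d["side"]["img"][190:300,230:450],(450,225),interpolation=cv2.INTER_CUBIC)
o[375:,450:]=cv2.resize(d["top"]["img"][150:249,220:374],(350,225),interpolation=cv2.INTER_CUBIC)
cv2.imwrite("pics/p1.png",o)
```

```text
[ 0.6251 -0.001   0.3498] [ 0.275 -3.129  0.   ]
```

View pics/p1.png

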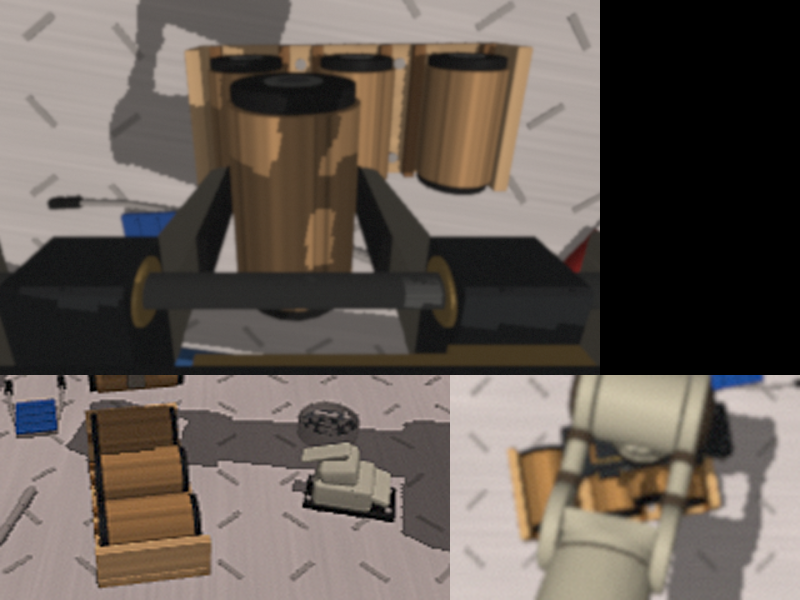

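Run:
```python
import pickle,cv2,numpy as np
d,s=pickle.load(open("p1.pkl","rb"))
def crop(im,x0,y0,w,h,k):
    c=cv2.resize(im[y0:y0+h,x0:x0+w],None,fx=k,fy=k,interpolation=cv2.INTER_CUBIC)
    for x in range(0,w,10): cv2.line(c,(int(k*x),0),(int(k*x),5),(0,0,255)); cv2.putText(c,str(x0+x)if x%20==0 else"",(int(k*x),15),0,.33,(0,0,255))
    for y in range(0,h,10): cv2.line(c,(0,int(k*y)),(5,int(k*y)),(0,0,255)); cv2.putText(c,str(y0+y)if y%20==0 else"",(6,int(k*y)+4),0,.33,(0,0,255))
    return c
o=np.zeros((600,800,3),np.uint8)
a=crop(d["side"]["img"],262,160,80,132,4.5);o[:a.shape[0],:a.shape[1]]=a
a=crop(d["wrist"]["img"],228,130,284,140,1.5);o[:a.shape[0],365:365+a.shape[1]]=a
a=crop(d["wrist"]["img"],400,130,110,130,2.8);o[220:220+a.shape[0],365:365+a.shape[1]]=a
cv2.imwrite("pics/p1z.png",o)
```

```text
(no output)
```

View pics/p1z.png

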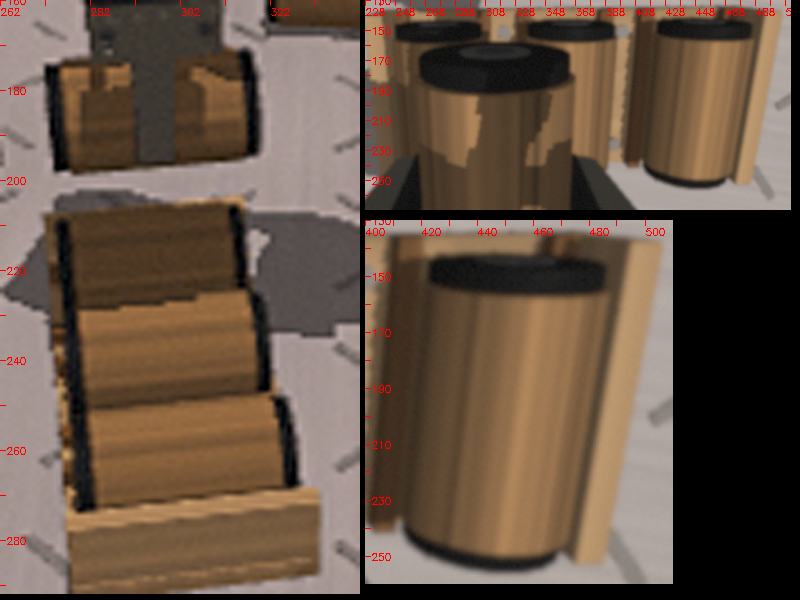

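Run:
```python
from h import *; import pickle
from scipy.spatial.distance import cdist
d,s=pickle.load(open("p1.pkl","rb"))
near=lambda m,q:(m[cdist(np.array(q),m).argmin(1)]-q).ravel()
S=lambda l:np.array(l)/4.5+[262,160]
c=d["side"]; zh=s["eef_pos"][2]-.181
h=least_squares(lambda p:match(corners(c,p[0],p[1],zh,p[2]),S([(60,68),(70,172),(242,55),(250,157)])),[.625,0,.18]);print("held side",h.x.round(4),h.fun.round(1))
Q={.088:S([(82,410),(275,397)]),0:S([(75,307),(248,291)]),-.088:S([(65,217),(233,205)])}
def up(c,p,y): m=corners(c,*rk(p,y),.043,p[2]); m=m[np.argsort(m[:,0])]; return np.array([min(m[:2],key=lambda a:a[1]),min(m[2:],key=lambda a:a[1])])
r=least_squares(lambda p:np.concatenate([(up(c,p,y)-q).ravel() for y,q in Q.items()]),[.6173,.0435,.18]);print("rack side",r.x.round(4),r.fun.round(1))
w=d["wrist"]
W={.088:[(423.2,154.3),(485.7,155),(414.3,238.9),(470.4,247.9)],0:[(394,156.7)],-.088:[(249.3,156.7)]}
r2=least_squares(lambda p:np.concatenate([near(corners(w,*rk(p,y),.043,p[2]),q) for y,q in W.items()]),[.6173,.0435,.18]);print("rack wrist",r2.x.round(4),r2.fun.round(1))
q=[((421-365)/1.5+228,90/1.5+130),((572-365)/1.5+228,90/1.5+130)]
print("held wrist pred at tool",corners(w,.625,-.001,zh,.18).round(1),"seen",q)
```

```text
held side [0.6182 0.0021 0.1708] [ 0.9 -1.6  0.8  1.4 -1.  -1.5 -0.7  1.7]
rack side [0.6129 0.0512 0.172 ] [ 1.2  0.8 -1.6 -0.2  0.9  0.  -0.5  0.2  1.5 -0.2 -1.4 -0.4]
rack wrist [0.6197 0.0505 0.1772] [-3.2  0.3  2.4  3.4 -3.  -3.6  2.  -2.1  3.4  0.7 -2.3  0.8]
held wrist pred at tool [[268.5 320. ]
 [360.9 319.3]
 [259.7 183.9]
 [368.  183.3]] seen [(265.3333333333333, 190.0), (366.0, 190.0)]
```

step_arm --rows '[{"delta_pos":[0,0.3,-0.5],"rotation":[0,0,0]},{"delta_pos":[0,0.3,-2.0],"rotation":[0,0,0]},{"delta_pos":[0,0,-2.5],"rotation":[0,0,0]},{"delta_pos":[0,0,-1.5],"rotation":[0,0,0]},{"delta_pos":[0,0,-0.6],"rotation":[0,0,0]},{"delta_pos":[0,0,-0.4],"rotation":[0,0,0]},{"delta_pos":[0,0,0],"rotation":[0,0,0]},{"delta_pos":[0,0,0],"rotation":[0,0,0]},{"delta_pos":[0,0,0],"rotation":[0,0,0]}]'

```text
t: 5.95
eef_pos: [0.6259, 0.0059, 0.2758]
orientation: [-0.277, 3.127, -0.001]
contact_force: [0.5, -0.9, -2.2]
finger_gap: 0.0615
grip_force: 25.0
```

step_arm --rows '[{"delta_pos":[0,0,-0.2],"rotation":[0,0,0]},{"delta_pos":[0,0,0],"rotation":[0,0,0]}]'

```text
t: 6.15
eef_pos: [0.6255, 0.0061, 0.2727]
orientation: [-0.277, 3.129, -0.0]
contact_force: [0.4, 0.7, -2.1]
finger_gap: 0.0613
grip_force: 25.0
```

step_arm --rows '[{"delta_pos":[0,0,-0.2],"rotation":[0,0,0]},{"delta_pos":[0,0,0],"rotation":[0,0,0]}]'

```text
t: 6.35
eef_pos: [0.6254, 0.0061, 0.2704]
orientation: [0.277, -3.129, -0.0]
contact_force: [0.5, -0.8, -1.7]
finger_gap: 0.0611
grip_force: 25.0
```

step_arm --rows '[{"delta_pos":[0,0,-0.15],"rotation":[0,0,0]},{"delta_pos":[0,0,0],"rotation":[0,0,0]}]'

```text
t: 6.55
eef_pos: [0.6254, 0.006, 0.2689]
orientation: [0.277, -3.129, -0.0]
contact_force: [0.1, 0.1, -1.8]
finger_gap: 0.0616
grip_force: 25.0
```

step_arm --rows '[{"delta_pos":[0,0,-0.12],"rotation":[0,0,0]},{"delta_pos":[0,0,0],"rotation":[0,0,0]}]'

```text
t: 6.75
eef_pos: [0.6256, 0.0059, 0.2681]
orientation: [-0.277, 3.129, -0.0]
contact_force: [-0.3, -0.4, -2.3]
finger_gap: 0.0615
grip_force: 25.0
```

step_arm --rows '[{"delta_pos":[0,0,0],"rotation":[0,0,0]},{"delta_pos":[0,0,0],"rotation":[0,0,0]},{"delta_pos":[0,0,0],"rotation":[0,0,0]}]' --grip 0.55

```text
t: 7.05
eef_pos: [0.6256, 0.006, 0.2683]
orientation: [-0.277, 3.129, -0.0]
contact_force: [0.6, -0.4, -0.1]
finger_gap: 0.0715
grip_force: 0.0
```

step_arm --rows '[{"delta_pos":[0,0,1],"rotation":[0,0,0]},{"delta_pos":[0,0,2],"rotation":[0,0,0]},{"delta_pos":[0,0,3],"rotation":[0,0,0]},{"delta_pos":[0,0,3],"rotation":[0,0,0]}]'

```text
t: 7.45
eef_pos: [0.6253, 0.0061, 0.3596]
orientation: [0.277, -3.129, -0.0]
contact_force: [-0.8, 0.4, -0.4]
finger_gap: 0.0712
grip_force: 0.0
```

step_arm --rows '[{"delta_pos":[-1.03,-4.225,0],"rotation":[0,0,-0.164]},{"delta_pos":[-1.03,-4.225,0],"rotation":[0,0,-0.164]},{"delta_pos":[-1.03,-4.225,0],"rotation":[0,0,-0.164]},{"delta_pos":[-1.03,-4.225,0],"rotation":[0,0,-0.164]},{"delta_pos":[-1.03,-4.225,0],"rotation":[0,0,-0.164]},{"delta_pos":[-1.03,-4.225,0],"rotation":[0,0,-0.164]},{"delta_pos":[-1.03,-4.225,-0.5],"rotation":[0,0,-0.164]},{"delta_pos":[-1.03,-4.225,-0.5],"rotation":[0,0,-0.164]},{"delta_pos":[-1.03,-4.225,-0.5],"rotation":[0,0,-0.164]},{"delta_pos":[-1.03,-4.225,-0.5],"rotation":[0,0,-0.164]}]' --grip 1

```text
t: 8.45
eef_pos: [0.5219, -0.4182, 0.339]
orientation: [0.084, 3.14, -0.001]
contact_force: [0.7, -0.2, -0.4]
finger_gap: 0.0916
grip_force: 0.0
```

step_arm --rows '[{"delta_pos":[0,0,-1],"rotation":[0,0,0]},{"delta_pos":[0,0,0],"rotation":[0,0,0]},{"delta_pos":[0,0,0],"rotation":[0,0,0]},{"delta_pos":[0,0,0],"rotation":[0,0,0]}]'

```text
t: 8.85
eef_pos: [0.5232, -0.4152, 0.3288]
orientation: [0.079, 3.14, -0.001]
contact_force: [-0.1, -0.7, 0.7]
finger_gap: 0.0919
grip_force: 0.0
```

Run:
```python
from h import *
from cell import telemetry, read_camera
import cv2,pickle
d={n:read_camera(n) for n in("wrist","top","side")}
s=telemetry.read_state();print(s["eef_pos"].round(4),s["orientation"].round(3))
pickle.dump((d,s),open("p2.pkl","wb"))
def crop(im,x0,y0,w,h,k):
    c=cv2.resize(im[y0:y0+h,x0:x0+w],None,fx=k,fy=k,interpolation=cv2.INTER_CUBIC)
    for x in range(0,w,10): cv2.line(c,(int(k*x),0),(int(k*x),5),(0,0,255)); cv2.putText(c,str(x0+x)if x%20==0 else"",(int(k*x),15),0,.33,(0,0,255))
    for y in range(0,h,10): cv2.line(c,(0,int(k*y)),(5,int(k*y)),(0,0,255)); cv2.putText(c,str(y0+y)if y%20==0 else"",(6,int(k*y)+4),0,.33,(0,0,255))
    return c
o=np.zeros((600,800,3),np.uint8)
for a,y,x in((crop(d["side"]["img"],262,190,80,100,4),0,0),(crop(d["top"]["img"],240,165,110,62,4),0,340),(crop(d["wrist"]["img"],200,100,230,160,1.9),270,340)):
    o[y:y+a.shape[0],x:x+a.shape[1]]=a
cv2.imwrite("pics/p2.png",o)
```

```text
[ 0.5231 -0.4156  0.3287] [ 8.00e-02  3.14e+00 -1.00e-03]
```

View pics/p2.png

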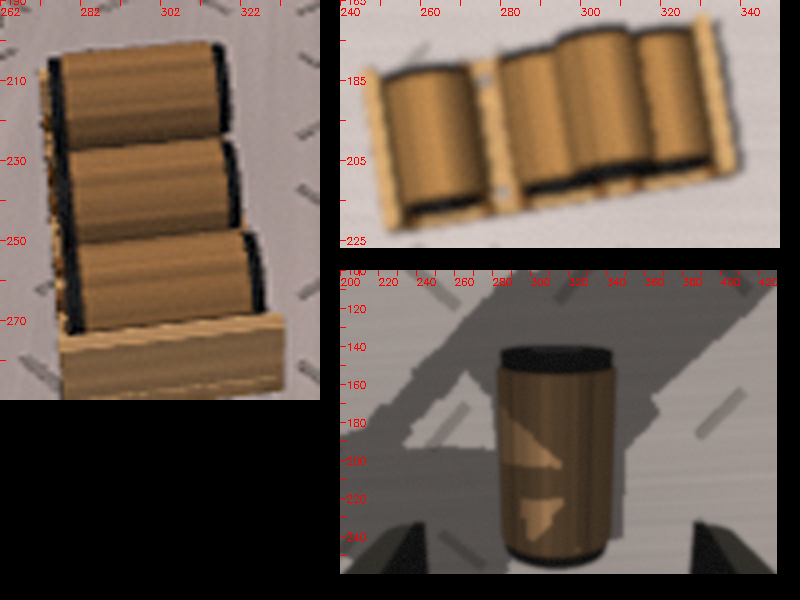

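Run:
```python
from h import *; import pickle
d,s=pickle.load(open("p2.pkl","rb"))
c=d["side"]; r=[.6129,.0512,.172]; x,y=rk(r,-.044)
print("side pred",corners(c,x,y,.0867,r[2]).round(1),"seen 277.5,204.25  315.75,201")
c=d["top"]; r=[.6173,.0435,.1806]; x,y=rk(r,-.044)
q=np.array([(220,40),(292,33),(238,168),(310,160)])/4+[240,165]
f=least_squares(lambda p:match(corners(c,p[0],p[1],.0867,p[2]),q),[x,y,.18]);print("top A",f.x.round(4),"expected",np.round((x,y),4))
c=d["wrist"];q=np.array([(158,102),(275,102),(163,275),(270,275)])/1.9+[200,100]
f=least_squares(lambda p:match(corners(c,p[0],p[1],.031,p[2]),q),[.5233,-.416,-.05]);print("B",f.x.round(4),f.fun.round(1))
```

```text
side pred [[277.5 203.6]
 [279.6 228.4]
 [314.2 200.6]
 [316.3 225.1]] seen 277.5,204.25  315.75,201
top A [0.6269 0.0013 0.1482] expected [6.252e-01 2.000e-04]
B [ 0.5248 -0.4158 -0.0515] [-0.8 -2.3  0.8 -2.3 -1.1  1.9  1.1  2. ]
```

step_arm --rows '[{"delta_pos":[0,0,-2],"rotation":[0,0,0]},{"delta_pos":[0,0,-2.5],"rotation":[0,0,0]},{"delta_pos":[0,0,-2.5],"rotation":[0,0,0]},{"delta_pos":[0,0,-2.5],"rotation":[0,0,0]},{"delta_pos":[0,0,-1.4],"rotation":[0,0,0]},{"delta_pos":[0,0,-0.8],"rotation":[0,0,0]},{"delta_pos":[0,0,0],"rotation":[0,0,0]},{"delta_pos":[0,0,0],"rotation":[0,0,0]}]'

```text
t: 9.8
eef_pos: [0.5229, -0.4168, 0.2123]
orientation: [0.082, 3.139, -0.002]
contact_force: [-0.5, -0.7, -0.2]
finger_gap: 0.0919
grip_force: 0.0
```

step_arm --rows '[{"delta_pos":[0,0,0],"rotation":[0,0,0]},{"delta_pos":[0,0,0],"rotation":[0,0,0]},{"delta_pos":[0,0,0],"rotation":[0,0,0]},{"delta_pos":[0,0,0],"rotation":[0,0,0]},{"delta_pos":[0,0,0],"rotation":[0,0,0]}]' --grip -1 --force 25

```text
t: 10.3
eef_pos: [0.5226, -0.4166, 0.2114]
orientation: [0.082, 3.14, -0.001]
contact_force: [-0.3, 0.1, 1.2]
finger_gap: 0.0615
grip_force: 25.0
```

step_arm --rows '[{"delta_pos":[0,0,1.5],"rotation":[0,0,0]},{"delta_pos":[0,0,3],"rotation":[0,0,0]},{"delta_pos":[0,0,4],"rotation":[0,0,0]},{"delta_pos":[0.4,2,3.5],"rotation":[0,0,0]},{"delta_pos":[0.6,3.5,2.5],"rotation":[0,0,0.14]},{"delta_pos":[0.76,4.5,0.9],"rotation":[0,0,0.2]},{"delta_pos":[0.8,4.5,0],"rotation":[0,0,0.2]},{"delta_pos":[0.8,4.5,0],"rotation":[0,0,0.2]},{"delta_pos":[0.8,4.5,0],"rotation":[0,0,0.2]},{"delta_pos":[0.8,4.5,0],"rotation":[0,0,0.2]}]'

```text
t: 11.3
eef_pos: [0.5719, -0.1345, 0.3658]
orientation: [-0.169, 3.137, -0.0]
contact_force: [-0.2, 0.6, -1.9]
finger_gap: 0.0613
grip_force: 25.0
```

step_arm --rows '[{"delta_pos":[0.8,4.5,0],"rotation":[0,0,0.2]},{"delta_pos":[0.8,4.5,0],"rotation":[0,0,0.2]},{"delta_pos":[0.8,4.5,0],"rotation":[0,0,0.1]},{"delta_pos":[0.8,4.5,0],"rotation":[0,0,0]},{"delta_pos":[0.8,4.5,0],"rotation":[0,0,0]},{"delta_pos":[0.6,3.4,0],"rotation":[0,0,0]},{"delta_pos":[0,1.5,0],"rotation":[0,0,0]},{"delta_pos":[0,0.5,0],"rotation":[0,0,0]},{"delta_pos":[0,0,0],"rotation":[0,0,0]},{"delta_pos":[0,0,0],"rotation":[0,0,0]}]'

```text
t: 12.3
eef_pos: [0.6181, 0.1412, 0.3651]
orientation: [0.275, -3.129, 0.001]
contact_force: [0.1, -0.6, -2.1]
finger_gap: 0.0612
grip_force: 25.0
```

step_arm --rows '[{"delta_pos":[-0.3,-1.9,0],"rotation":[0,0,0]},{"delta_pos":[-0.3,-1.9,0],"rotation":[0,0,0]},{"delta_pos":[-0.19,-1.06,0],"rotation":[0,0,0]},{"delta_pos":[0,0,0],"rotation":[0,0,0]},{"delta_pos":[0,0,-1.5],"rotation":[0,0,0]},{"delta_pos":[0,0,-2.5],"rotation":[0,0,0]},{"delta_pos":[0,0,-2.5],"rotation":[0,0,0]},{"delta_pos":[0,0,-1.5],"rotation":[0,0,0]},{"delta_pos":[0,0,-0.7],"rotation":[0,0,0]},{"delta_pos":[0,0,-0.4],"rotation":[0,0,0]}]'

```text
t: 13.3
eef_pos: [0.6102, 0.0943, 0.2733]
orientation: [0.278, -3.129, -0.0]
contact_force: [0.1, 0.5, -1.5]
finger_gap: 0.0613
grip_force: 25.0
```

step_arm --rows '[{"delta_pos":[0,0,0],"rotation":[0,0,0]},{"delta_pos":[0,0,0],"rotation":[0,0,0]}]'

```text
t: 13.5
eef_pos: [0.6107, 0.094, 0.2752]
orientation: [-0.277, 3.127, -0.0]
contact_force: [0.3, 0.6, -1.5]
finger_gap: 0.0619
grip_force: 25.0
```

step_arm --rows '[{"delta_pos":[0,-0.12,-0.3],"rotation":[0,0,0]},{"delta_pos":[0,0,-0.3],"rotation":[0,0,0]},{"delta_pos":[0,0,0],"rotation":[0,0,0]},{"delta_pos":[0,0,0],"rotation":[0,0,0]}]'

```text
t: 13.9
eef_pos: [0.6102, 0.0927, 0.2679]
orientation: [0.277, -3.129, -0.0]
contact_force: [0.4, 0.4, -1.7]
finger_gap: 0.0613
grip_force: 25.0
```

step_arm --rows '[{"delta_pos":[0,0,-0.12],"rotation":[0,0,0]},{"delta_pos":[0,0,0],"rotation":[0,0,0]},{"delta_pos":[0,0,0],"rotation":[0,0,0]}]'

```text
t: 14.2
eef_pos: [0.6104, 0.0926, 0.2673]
orientation: [-0.277, 3.129, -0.001]
contact_force: [0.2, -1.2, 0.9]
finger_gap: 0.0615
grip_force: 25.0
```

step_arm --rows '[{"delta_pos":[0,0,0],"rotation":[0,0,0]},{"delta_pos":[0,0,0],"rotation":[0,0,0]},{"delta_pos":[0,0,0],"rotation":[0,0,0]}]' --grip 0.5

```text
t: 14.5
eef_pos: [0.6102, 0.0928, 0.2668]
orientation: [-0.277, 3.129, 0.0]
contact_force: [-0.4, -0.3, -0.8]
finger_gap: 0.0689
grip_force: 0.0
```

step_arm --rows '[{"delta_pos":[0,0,1],"rotation":[0,0,0]},{"delta_pos":[0,0,2],"rotation":[0,0,0]},{"delta_pos":[0,0,3],"rotation":[0,0,0]},{"delta_pos":[0,0,3],"rotation":[0,0,0]}]'

```text
t: 14.9
eef_pos: [0.61, 0.0928, 0.3582]
orientation: [0.277, -3.129, -0.0]
contact_force: [0.6, 1.1, 0.4]
finger_gap: 0.0687
grip_force: 0.0
```

step_arm --rows '[{"delta_pos":[-0.7,3.3,0],"rotation":[0,0,-0.2]},{"delta_pos":[-0.7,3.3,0],"rotation":[0,0,-0.2]},{"delta_pos":[-0.7,3.3,0],"rotation":[0,0,-0.2]},{"delta_pos":[-0.7,3.3,0],"rotation":[0,0,-0.2]},{"delta_pos":[-0.7,3.3,-0.5],"rotation":[0,0,-0.2]},{"delta_pos":[-0.7,3.3,-0.5],"rotation":[0,0,-0.2]},{"delta_pos":[-0.7,3.3,-0.5],"rotation":[0,0,-0.2]},{"delta_pos":[-0.7,3.3,-0.5],"rotation":[0,0,-0.2]},{"delta_pos":[-0.7,3.4,-1],"rotation":[0,0,-0.1]},{"delta_pos":[0,0,0],"rotation":[0,0,0]}]' --grip 1

```text
t: 15.9
eef_pos: [0.5453, 0.3941, 0.3259]
orientation: [-0.089, -3.138, -0.001]
contact_force: [-0.5, -0.4, -0.7]
finger_gap: 0.0919
grip_force: 0.0
```

step_arm --rows '[{"delta_pos":[0,0,0],"rotation":[0,0,0]},{"delta_pos":[0,0,0],"rotation":[0,0,0]},{"delta_pos":[0,0,0],"rotation":[0,0,0]}]'

```text
t: 16.2
eef_pos: [0.5479, 0.3896, 0.3276]
orientation: [0.097, 3.139, 0.0]
contact_force: [0.4, 0.5, 0.3]
finger_gap: 0.092
grip_force: 0.0
```

Run:
```python
from h import *
from cell import telemetry, read_camera
import cv2,pickle
d={n:read_camera(n) for n in("wrist","top","side")}
s=telemetry.read_state();print(s["eef_pos"].round(4),s["orientation"].round(3))
pickle.dump((d,s),open("p3.pkl","wb"))
def crop(im,x0,y0,w,h,k):
    return cv2.resize(im[y0:y0+h,x0:x0+w],None,fx=k,fy=k,interpolation=cv2.INTER_CUBIC)
o=np.zeros((600,800,3),np.uint8)
for a,y,x in((crop(d["side"]["img"],262,190,80,100,4),0,0),(crop(d["top"]["img"],240,165,110,62,4),0,340),(crop(d["wrist"]["img"],200,100,230,170,1.9),270,340)):
    o[y:y+a.shape[0],x:x+a.shape[1]]=a
cv2.imwrite("pics/p3.png",o)
```

```text
[0.5477 0.3899 0.3272] [0.097 3.14  0.   ]
```

View pics/p3.png

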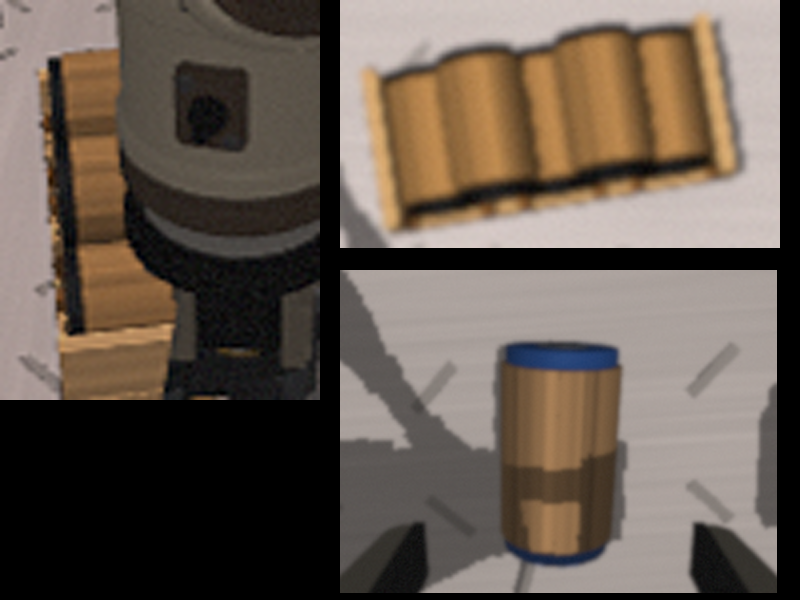

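Run:
```python
from h import *; import pickle
d,s=pickle.load(open("p3.pkl","rb"))
c=d["wrist"];q=np.array([(162,98),(280,98),(163,272),(268,270)])/1.9+[200,100]
f=least_squares(lambda p:match(corners(c,p[0],p[1],.031,p[2]),q),[.547,.39,-.06]);print("blue",f.x.round(4),np.degrees(f.x[2]),f.fun.round(1))
c=d["top"]
for n,q in(("B",[(438,60),(520,58-3),(460,190),(533,183)]),("A",[(557,40),(632,36),(580,170),(648,163)])):
    q=(np.array(q)-[340,0])/4+[240,165]
    f=least_squares(lambda p:match(corners(c,p[0],p[1],.0867,p[2]),q),[.62,.05,.18]);print(n,f.x.round(4),f.fun.round(1))
```

```text
blue [ 0.5471  0.3902 -0.0808] -4.629995749959421 [-0.9 -3.   2.1 -0.8 -1.7  1.   0.5  2.2]
B [0.6091 0.0878 0.1443] [ 0.5  0.3  0.2  1.4  1.  -1.2 -1.7 -0.5]
A [0.6254 0.0019 0.1486] [ 1.4  0.  -0.5  1.7  1.5 -1.3 -2.3 -0.4]
```

step_arm --rows '[{"delta_pos":[-0.2,0,-2],"rotation":[0,0,-0.14]},{"delta_pos":[0,0,-2.5],"rotation":[0,0,0]},{"delta_pos":[0,0,-2.5],"rotation":[0,0,0]},{"delta_pos":[0,0,-2.4],"rotation":[0,0,0]},{"delta_pos":[0,0,-1.4],"rotation":[0,0,0]},{"delta_pos":[0,0,-0.8],"rotation":[0,0,0]},{"delta_pos":[0,0,0],"rotation":[0,0,0]},{"delta_pos":[0,0,0],"rotation":[0,0,0]}]'

```text
t: 17.15
eef_pos: [0.5457, 0.3909, 0.212]
orientation: [0.126, 3.137, 0.001]
contact_force: [-0.1, 0.4, 0.7]
finger_gap: 0.0921
grip_force: 0.0
```

step_arm --rows '[{"delta_pos":[0,0,0],"rotation":[0,0,0]},{"delta_pos":[0,0,0],"rotation":[0,0,0]},{"delta_pos":[0,0,0],"rotation":[0,0,0]},{"delta_pos":[0,0,0],"rotation":[0,0,0]},{"delta_pos":[0,0,0],"rotation":[0,0,0]}]' --grip -1 --force 25

```text
t: 17.65
eef_pos: [0.5453, 0.3907, 0.2112]
orientation: [0.126, 3.139, 0.0]
contact_force: [0.4, -0.2, 0.6]
finger_gap: 0.0614
grip_force: 25.0
```

step_arm --rows '[{"delta_pos":[0,0,1.5],"rotation":[0,0,0]},{"delta_pos":[0,0,3],"rotation":[0,0,0]},{"delta_pos":[0,0,4],"rotation":[0,0,0]},{"delta_pos":[0.5,-2,4],"rotation":[0,0,0.14]},{"delta_pos":[0.7,-3,3.5],"rotation":[0,0,0.2]},{"delta_pos":[0.8,-4,2.5],"rotation":[0,0,0.25]},{"delta_pos":[0.9,-4.5,1.4],"rotation":[0,0,0.25]},{"delta_pos":[0.9,-4.5,0],"rotation":[0,0,0.25]},{"delta_pos":[0.9,-4.5,0],"rotation":[0,0,0.25]},{"delta_pos":[0.9,-4.5,0],"rotation":[0,0,0.25]}]'

```text
t: 18.65
eef_pos: [0.601, 0.119, 0.4108]
orientation: [-0.225, 3.133, 0.0]
contact_force: [1.4, -1.2, -2.5]
finger_gap: 0.0616
grip_force: 25.0
```

step_arm --rows '[{"delta_pos":[0.8,-4,0],"rotation":[0,0,0.15]},{"delta_pos":[0.5,-2,0],"rotation":[0,0,0.1]},{"delta_pos":[0.37,-1.1,0],"rotation":[0,0,0]},{"delta_pos":[0,0,0],"rotation":[0,0,0]},{"delta_pos":[0,0,0],"rotation":[0,0,0]},{"delta_pos":[0,0,0],"rotation":[0,0,0]}]'

```text
t: 19.25
eef_pos: [0.6176, 0.0511, 0.4098]
orientation: [0.28, -3.129, -0.001]
contact_force: [-1.5, 0.8, -2.8]
finger_gap: 0.0615
grip_force: 25.0
```

step_arm --rows '[{"delta_pos":[0,0,-2],"rotation":[0,0,0]},{"delta_pos":[0,0,-2.5],"rotation":[0,0,0]},{"delta_pos":[0,0,-2.5],"rotation":[0,0,0]},{"delta_pos":[0,0,-1.5],"rotation":[0,0,0]},{"delta_pos":[0,0,-0.7],"rotation":[0,0,0]},{"delta_pos":[0,0,0],"rotation":[0,0,0]},{"delta_pos":[0,0,0],"rotation":[0,0,0]},{"delta_pos":[0,0,0],"rotation":[0,0,0]}]'

```text
t: 20.05
eef_pos: [0.6184, 0.0498, 0.3194]
orientation: [-0.277, 3.127, -0.001]
contact_force: [0.7, -0.4, -2.0]
finger_gap: 0.0616
grip_force: 25.0
```

step_arm --rows '[{"delta_pos":[0,0,-0.3],"rotation":[0,0,0]},{"delta_pos":[0,-0.04,-0.3],"rotation":[0,0,0]},{"delta_pos":[0,0,0],"rotation":[0,0,0]},{"delta_pos":[0,0,0],"rotation":[0,0,0]}]'

```text
t: 20.45
eef_pos: [0.6179, 0.0493, 0.3117]
orientation: [0.277, -3.129, -0.0]
contact_force: [1.2, -0.1, -1.1]
finger_gap: 0.0616
grip_force: 25.0
```

step_arm --rows '[{"delta_pos":[0,0,-0.12],"rotation":[0,0,0]},{"delta_pos":[0,0,0],"rotation":[0,0,0]},{"delta_pos":[0,0,0],"rotation":[0,0,0]}]'

```text
t: 20.75
eef_pos: [0.6179, 0.0494, 0.3106]
orientation: [-0.277, 3.129, 0.0]
contact_force: [-0.4, 0.8, -1.7]
finger_gap: 0.0616
grip_force: 25.0
```

step_arm --rows '[{"delta_pos":[0,0,-0.05],"rotation":[0,0,0]},{"delta_pos":[0,0,0],"rotation":[0,0,0]},{"delta_pos":[0,0,0],"rotation":[0,0,0]}]'

```text
t: 21.05
eef_pos: [0.6179, 0.0493, 0.3101]
orientation: [-0.277, 3.129, 0.0]
contact_force: [-0.2, -0.7, -1.5]
finger_gap: 0.0616
grip_force: 25.0
```

step_arm --rows '[{"delta_pos":[0,0,0],"rotation":[0,0,0]},{"delta_pos":[0,0,0],"rotation":[0,0,0]},{"delta_pos":[0,0,0],"rotation":[0,0,0]}]' --grip 0.55

```text
t: 21.35
eef_pos: [0.618, 0.0493, 0.3104]
orientation: [-0.277, 3.129, -0.0]
contact_force: [0.0, -0.5, 1.2]
finger_gap: 0.0708
grip_force: 0.0
```

step_arm --rows '[{"delta_pos":[0,0,1],"rotation":[0,0,0]},{"delta_pos":[0,0,2],"rotation":[0,0,0]},{"delta_pos":[0,0,3],"rotation":[0,0,0]},{"delta_pos":[0,0,3],"rotation":[0,0,0]},{"delta_pos":[-2,3,0],"rotation":[0,0,0]},{"delta_pos":[-3,4,0],"rotation":[0,0,0]},{"delta_pos":[-3,4,0],"rotation":[0,0,0]},{"delta_pos":[-3,4,0],"rotation":[0,0,0]},{"delta_pos":[-3,4,0],"rotation":[0,0,0]},{"delta_pos":[-2,4,0],"rotation":[0,0,0]}]'

```text
t: 22.35
eef_pos: [0.456, 0.2808, 0.4013]
orientation: [-0.277, 3.128, 0.001]
contact_force: [0.4, -0.3, -1.1]
finger_gap: 0.071
grip_force: 0.0
```

step_arm --rows '[{"delta_pos":[-3,3.5,0],"rotation":[0,0,0]},{"delta_pos":[-3,3,0],"rotation":[0,0,0]},{"delta_pos":[-2,2,0],"rotation":[0,0,0]},{"delta_pos":[0,0,0],"rotation":[0,0,0]},{"delta_pos":[0,0,0],"rotation":[0,0,0]}]'

```text
t: 22.85
eef_pos: [0.3778, 0.3645, 0.4009]
orientation: [-0.279, 3.128, 0.0]
contact_force: [0.1, -0.2, 0.3]
finger_gap: 0.0712
grip_force: 0.0
```

Run:
```python
from cell import telemetry, read_camera
import cv2,pickle,numpy as np
d={n:read_camera(n) for n in("top","side")}
print(telemetry.read_state()["eef_pos"])
pickle.dump(d,open("p4.pkl","wb"))
def crop(im,x0,y0,w,h,k): return cv2.resize(im[y0:y0+h,x0:x0+w],None,fx=k,fy=k,interpolation=cv2.INTER_CUBIC)
o=np.zeros((600,800,3),np.uint8)
for a,y,x in((crop(d["side"]["img"],262,160,80,130,4),0,0),(crop(d["top"]["img"],240,160,115,66,4),0,330),(crop(d["top"]["img"],150,110,310,200,1.5),285,330)):
    o[y:y+a.shape[0],x:x+a.shape[1]]=a
cv2.imwrite("pics/p4.png",o)
```

```text
[0.37865482 0.36373204 0.40057153]
```

View pics/p4.png

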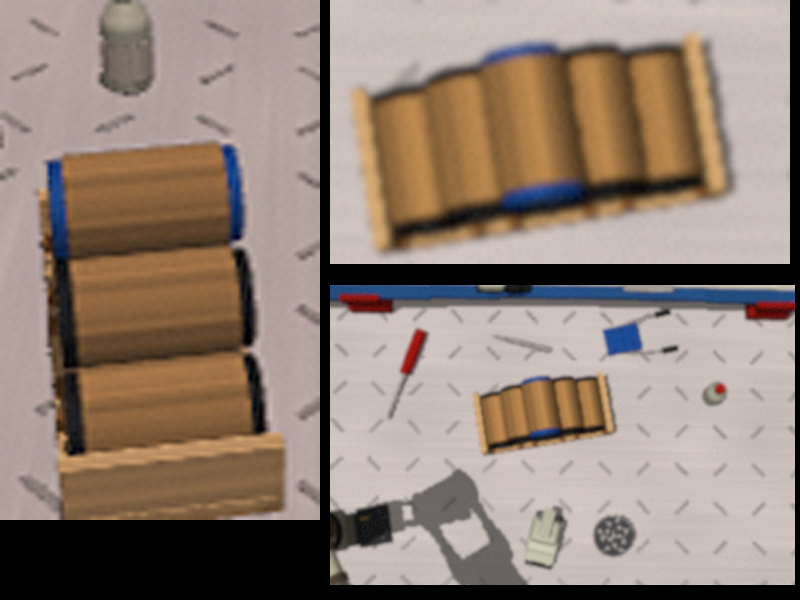

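Run:
```python
from h import *; import pickle
c=pickle.load(open("p4.pkl","rb"))["side"]; r=[.6129,.0512,.172]
for y,z in((.044,.0867),(0,.1304)): print(corners(c,*rk(r,y),z,r[2]).round(1)[[0,2]])
```

```text
[[279.1 224.9]
 [318.8 221.4]]
[[276.9 198.5]
 [316.3 195.4]]
```

```bash
python3 -c "
from cell import workorder
print(workorder.hand_in())"
```

```text
the job is handed in; nothing more can be done
None
```

The pyramid is on the rack: both black-ended rollers lie in the gaps and the blue one in the saddle on top, with their ends within about 2–4 mm of the bottom row by the camera fits. The final pictures show the bottom row in its slots and the other things apparently where they were; I handed the job in at about 23 s and no verdict was returned.

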